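Find the blind-bored spacer block and present it hole up

ROBOT

A 6-joint arm with a two-finger parallel gripper is mounted at the origin on the work surface; the furniture and walls round the work are solid. World frame = base frame: x ahead of the robot, y to its left, z up, the work surface at z = 0. Lengths are in mm, angles in rad, forces in N, time in s.
With the tool pointing down it reaches from about 275 to 750 mm from the base axis. Payload 10.2 kg.
Tool frame: the origin (TCP) lies on the front face of the gripper's body, between the roots of the fingers; the fingertips stand 73 mm ahead of it and the grasp point (between the pads) lies 54 mm ahead of it; z points along the fingers, y is the line along which they close (so a half turn about z gives the same grasp; the last joint's range is limited). The gripper opens to 85 mm and grips with 20 to 120 N. Pads are 22 mm wide; open, the fingers measure 114 mm over their backs; the gripper's body (76 mm by 85 mm) begins 54 mm behind the grasp point. The pads swing forward as they close: fully open they stand 13 mm farther back than shut.
Start: joints at [1.079, 0.313, 1.498, -0, 1.331, -0.223], TCP at [139.44, 506.15, 303.894] pointing down, gripper open.
Joint ranges: [-2.94, 2.94], [-0.97, 2.17], [0.19, 2.56], [-1.23, 4.37], [0.02, 3.11], [-2.88, 2.88]. Speed limits (rad/s): [2.39, 2.39, 3.01, 3.14, 3.14, 3.14].

INTERFACE

Orientations are given as a unit quaternion [w, x, y, z].
In Python, from rig import * gives the robot as it stands.
- The arm moves only by the tool step_arm, never from a script. Its argument "plan" is a list of rows, each an object with "offset": the shift along the tool's x, y, z in cm, a list of three; "rot": the turn, a rotation vector about the tool's x, y, z in degrees, a list of three; "gripper": the finger opening in cm, from 0 to 8.54. In form: [{"offset": [x, y, z], "rot": [wx, wy, wz], "gripper": gripper}, ...]. A call has 1 to 12 rows; each row is the pose to reach, as a shift and turn from the pose commanded when the call began, along the tool's axes at that moment; what a row does not reach only later rows make up. A row lasts 1/10 s, in which the tool goes at most 50 mm and 8.59 degrees, less where a joint would pass 70% of its speed; a pose out of reach is approached as far as the arm can. A call with a gripper value outside its range is refused whole. The fingers move at their own pace and stop on an object; "squeeze" is the grip in N (left out, the last holds). Time passes only in rows, so rows that repeat a pose let the fingers close. It gives the time, the measured TCP pose, the force, the opening and the grip force at its end, in the units of the state.
- sense(): the state, without advancing time (a new reading comes with each control period).
- capture(name): name is "side" or "top" or "wrist"; returns a dict with "color" (384x512x3 uint8, red, green, blue), "depth" (384x512 float32, mm along the optical axis (not along the pixel's ray), 0 where there is no reading), "vertical_fov" (degrees; the focal length in pixels is half the picture's height over the tangent of half this angle, whatever the lens; pixels are square), "cx", "cy" (the principal point, pixels), "rvec" (rotation vector, rad) and "tvec" (3), from world to camera coordinates, as OpenCV has them; the wrist camera has in their place "mount" (4x4, takes a point from camera to tool coordinates, whose origin is the TCP and whose axes are the flange's). Camera axes: x right, y down, z forward; pixel columns grow to the right and rows downward; lengths in mm; the calibration is good to about 2 mm. The wrist camera is an equidistant fisheye: a pixel r from the principal point sees the ray r / f radians off the axis. A picture is of the moment at which its call begins: read the wrist's pose just before it.
- finish_job(): hands the job in; it is judged then, once.
The state is a dict: "time_s": time; "joints": joint angles; "dq": joint speeds; "tau": joint torques, N m; "eef_pos": TCP position; "ee_rot": TCP orientation; "force": force on the tool from outside, world axes, zero at the start; "wrist_torque": the same for the moment, N m; "grip_width": opening from 0.0 (shut) to 1.0 (fully open); "grip_force": force on a finger pad.
Only numpy, scipy, OpenCV 4.12 (cv2) and the standard library are available. Lean on these libraries where they do the work, as an engineer would, in place of code of your own. Each camera call takes 0.05 s, during which the arm holds its last target. There are 200 camera calls.

TASK

Two look-alike aluminium spacer blocks lie on the worktop: one is solid, the other has a blind hole in one end. Put the solid one away in the open drawer of the small grey cabinet and slide the drawer fully shut, then pick up the bored one, turn it so that its hole faces straight up, and finish holding it so, still and well clear of everything (a good hand's width above the worktop), so that a pin can be dropped in. Leave the asphalt core and the wooden dowel beside them where they are.

Things in the scene. Friction and masses are not known exactly. Their poses are not given: they have to be found in the camera images.
- bored_block: Aluminium square spacer block 60 x 40 x 40 mm, about 0.22 kg, lying on its side on the worktop (one of two look-alikes). Origin at the centre of the block; x runs along the 60 mm length and points to the end with the blind hole (round, 22 mm across, 38 mm deep, centred); y and z are across the 40 mm sides, z up at the start.
- hole_mouth (a point): Centre of the mouth of the blind hole, 30 mm from the bored block's centre along its x; axes as the block's.
- solid_block: Solid aluminium block, outside as the other: 60 x 40 x 40 mm, about 0.26 kg, no hole, lying on its side. Origin at its centre, x along the 60 mm length, z up at the start.
- cab: Small grey one-drawer cabinet, fixed, 180 mm deep (its x, front at -x), 170 mm wide (y), 95 mm high. Origin: centre of its underside on the worktop. Its front faces roughly to the robot. A mallet (52 mm high) and scissors, both fixed, lie flat between the robot and the blocks.
- cab_drawer0 (a joint): Opening of the cabinet's drawer in m: 0 shut, about 0.10 to 0.115 at the start; it slides along the cabinet's -x as it opens, light friction (about 1 N).
- drawer_floor (a point): Centre of the drawer's inner floor, 22 mm above the worktop; axes as the cabinet's, moves with the drawer. Inside the drawer: 135 mm along x (67 mm either side of this point), 128 mm along y; the side walls are 6 mm thick and stand about 50 mm above the floor. About 0.10 m of it, from its front wall back, lies open from above at the start; the underside of the cabinet's top is 61 mm above the floor, so a block must lie flat.
- cab_drawer0_handle (a point): Middle of the drawer's bar handle: a level bar 11 mm thick and about 95 mm long, along the cabinet's y, standing 35 mm out from the drawer front. Pushing it along the cabinet's +x shuts the drawer.
- core_flat: Bystander: short dark asphalt core standing on its flat end, 84 mm across, 49 mm high. Origin: centre of its underside.
- dowel_loose: Bystander: wooden dowel 110 mm long, 26 mm thick, lying. Origin: under its middle; y along it.
Mind the look-alikes: they are no part of the job. What is shaped like the solid_block but turquoise is not meant.

How it is judged (in metres and radians):
On the way, in this order (a step that is already met when the one before it is completed fails the run):
1. the solid block lies let go inside the open drawer (x of solid_block in the frame of drawer_floor between -0.06 and 0.06 m and y of solid_block in the frame of drawer_floor between -0.06 and 0.06 m and z of solid_block in the frame of drawer_floor between 0.01 and 0.05 m and contact force between solid_block and the fingers below 0.1 N and linear speed of solid_block below 0.05 m/s and value of joint cab_drawer0 above 0.03 m), for 0.2 s.
2. the drawer is fully shut with the solid block inside (x of solid_block in the frame of drawer_floor between -0.06 and 0.06 m and y of solid_block in the frame of drawer_floor between -0.06 and 0.06 m and z of solid_block in the frame of drawer_floor between 0.01 and 0.05 m and value of joint cab_drawer0 below 0.006 m), for 0.2 s.
At the end, for the whole second after the job is handed in: The drawer is shut (within 6 mm) with the solid block in it. The robot still grips the bored block, its hole facing up (axis within 0.3 rad of vertical), its centre more than 0.12 m above the worktop, at rest and touching nothing but the fingers (all of step 2 and angle between hole_mouth's own x axis and vertical below 0.3 rad and height (world z) of bored_block above 0.12 m and contact force between bored_block and the fingers above 2 N and contact force between bored_block and cab below 0.1 N and contact force between bored_block and core_flat below 0.1 N and contact force between bored_block and dowel_loose below 0.1 N and linear speed of bored_block below 0.03 m/s and angular speed of bored_block below 0.2 rad/s); the arm keeps its last pose, push and grip.
It fails at once if the short asphalt core is displaced by more than 40 mm (distance of core_flat from where it was at the start of the episode above 0.04 m).
It fails at once if the wooden dowel is displaced by more than 40 mm (distance of dowel_loose from where it was at the start of the episode above 0.04 m).
It also fails if it takes over 58 s, if anything falls off the work surface, if the arm or the gripper's body presses on something with over 40 N, if the wrist force passes 120 N, or if a joint passes its speed limit or range.

## Working session

There is one attempt and no reset: what is moved stays moved. The work goes in short steps, Python scripts to look and compute and a tool call to move; the robot and the scene stay as the last step left them, time stands still between calls to the robot, and variables do not carry over. Pictures are saved under pics/ and viewed, at most 10 in all, crops included, and the job is handed in when it is done.

Besides the shell and the picture viewer there is one more tool, called after "Request:" by a JSON object that holds its "fn" and its "kwargs", one argument or row to a line. step_arm: Moves the arm, as the interface text tells. Its arguments: {"type":"object","properties":{"plan":{"type":"array"},"squeeze":{"type":"number"}},"required":["plan"]}

```bash
mkdir -p pics; ls; cat > h.py <<'E'
from rig import *
import numpy as np, cv2
from scipy.spatial.transform import Rotation as R
def foc(c): return c["color"].shape[0]/2/np.tan(np.radians(c["vertical_fov"])/2)
def cloud(c):
    f=foc(c);d=c["depth"];v,u=np.mgrid[:d.shape[0],:d.shape[1]]
    p=np.stack([(u-c["cx"])/f*d,(v-c["cy"])/f*d,d],-1)
    return (p-np.ravel(c["tvec"]))@R.from_rotvec(np.ravel(c["rvec"])).as_matrix()
def wcloud(c,s):  # wrist: world points
    f=foc(c);d=c["depth"];v,u=np.mgrid[:d.shape[0],:d.shape[1]]
    x=u-c["cx"];y=v-c["cy"];r=np.hypot(x,y)+1e-9;t=np.tan(np.minimum(r/f,1.5))
    p=np.stack([x/r*t*d,y/r*t*d,d],-1);M=np.array(c["mount"])
    p=p@M[:3,:3].T+M[:3,3]
    q=s["ee_rot"];Rt=R.from_quat([q[1],q[2],q[3],q[0]]).as_matrix()
    return p@Rt.T+np.array(s["eef_pos"])
def save(n,im): cv2.imwrite("pics/"+n+".png",cv2.cvtColor(im,cv2.COLOR_RGB2BGR))
E
python3 - <<'E'
from h import *
s=sense();print(s)
a=capture("top");b=capture("side");
import pickle;pickle.dump((a,b),open("ab.pkl","wb"))
save("top",a["color"]);save("side",b["color"])
for c in(a,b):print(c["vertical_fov"],c["rvec"],c["tvec"])
E
```

```text
pics
{'time_s': 0.0, 'joints': array([ 1.07863515e+00,  3.13462571e-01,  1.49846386e+00, -1.70293154e-05,
        1.33104059e+00, -2.23353746e-01]), 'dq': array([ 0.00102693, -0.00028672, -0.00070135, -0.00216892,  0.00265231,
        0.0019048 ]), 'tau': array([-1.54566747e-03, -4.12267363e+01, -2.59740329e+01, -3.03154884e-04,
        4.20709810e-03,  3.06247819e-05]), 'eef_pos': array([139.3344621 , 505.98587789, 303.31851402]), 'ee_rot': array([-2.32887455e-04,  1.33997385e-01,  9.90981447e-01, -6.46568304e-04]), 'force': array([-0.41575238, -0.06380449, -0.66583058]), 'wrist_torque': array([-0.05232643, -0.08535637, -0.032367  ]), 'grip_force': 0.0, 'grip_width': 0.9971774873637924}
45.93740993922085 [ 2.18812335 -2.19561051  0.0990213 ] [ 122.51422144  508.76048867 1223.95010045]
51.342662322988026 [ 2.222869  -0.0471192  0.0336485] [-503.558245    139.41286652 1013.8745371 ]
```

View pics/top.png

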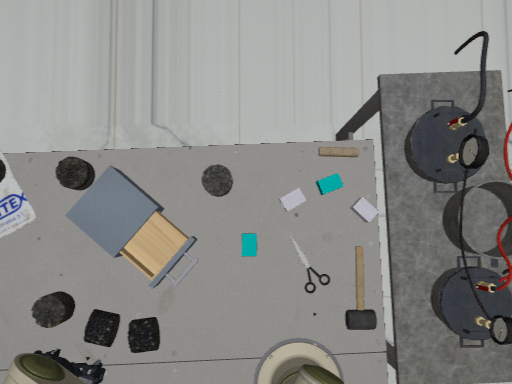

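View pics/side.png

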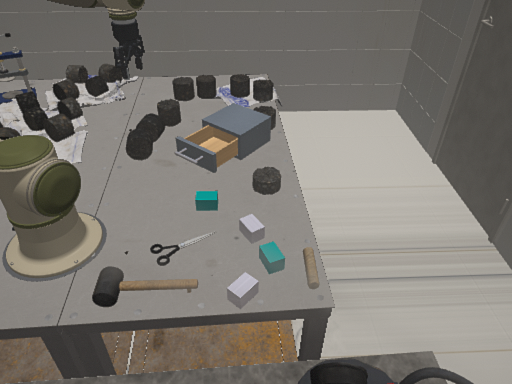

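Top view: the candidates are pale blocks at (292,199) and (365,209), turquoise ones at (330,184) and (249,245), which are not meant. The core is at (217,180), the dowel at (338,152), and the cabinet at (115,210) with its drawer at (160,250). Side view: pale blocks at (252,226) and (243,290). Next I measure them and zoom in on their ends.

```bash
python3 - <<'E'
from h import *
import pickle
a,b=pickle.load(open("ab.pkl","rb"))
P=cloud(a)
def rect(name,m,h=None):
    m=cv2.morphologyEx(m.astype(np.uint8),cv2.MORPH_OPEN,np.ones((3,3)))
    n,l,st,ce=cv2.connectedComponentsWithStats(m)
    for i in range(1,n):
        if st[i,4]<80: continue
        q=P[l==i]; r=cv2.minAreaRect(q[:,:2].astype(np.float32))
        print(name,ce[i].round(),st[i,4],"med",np.median(q,0).round(1),"rect",np.round(r[0]),np.round(r[1]),round(r[2],1))
hsv=cv2.cvtColor(a["color"],cv2.COLOR_RGB2HSV); H,S,V=cv2.split(hsv)
z=P[...,2]
win=np.zeros(z.shape,bool);win[140:300,60:382]=1
rect("z40",win&(z>36)&(z<46)); rect("dark/core",win&(z>46)&(z<56)&(V<90)); rect("cab",win&(z>88)&(z<102)&(S>30))
rect("dowel",win&(z>15)&(z<32)&(S>40)); rect("drawerwood",win&(S>60)&(H<25)&(z>15)&(z<80))
rect("hand",win&(z>30)&(z<70)&(S<60)&(V>60))
A=b["color"]
t=[cv2.resize(A[y-25:y+25,x-33:x+33],(396,300),interpolation=cv2.INTER_CUBIC) for x,y in((252,226),(243,290))]
B=a["color"]
t2=[cv2.resize(B[y-25:y+25,x-33:x+33],(396,300),interpolation=cv2.INTER_CUBIC) for x,y in((292,199),(365,209))]
save("crop",np.vstack([np.hstack(t),np.hstack(t2)]))
E
```

```text
z40 [330. 183.] 258 med [541.2 -85.   39.8] rect [541. -87.] [39. 60.] 21.4
z40 [293. 198.] 232 med [500.3  13.1  40.2] rect [498.  15.] [39. 60.] 30.7
z40 [364. 210.] 248 med [ 470.  -180.3   39.9] rect [ 470. -181.] [58. 40.] 47.8
z40 [248. 245.] 268 med [373.7 134.7  39.9] rect [376. 133.] [40. 56.] 89.4
cab [111. 211.] 4233 med [464.8 483.1  94.6] rect [465. 484.] [165. 170.] 49.2
dowel [338. 151.] 338 med [ 630.5 -113.5   23.8] rect [ 631. -116.] [109.  24.] 87.8
dowel [153. 244.] 1900 med [378.5 391.2  21.7] rect [380. 390.] [112. 123.] 49.3
drawerwood [154. 245.] 2415 med [375.7 388.8  22.5] rect [379. 384.] [122. 141.] 49.4
drawerwood [359. 273.] 371 med [ 298.6 -162.9   34.5] rect [ 299. -164.] [139.  20.] 0.4
hand [226. 178.] 94 med [556.8 194.6  46.9] rect [555. 197.] [37. 28.] 72.8
hand [212. 186.] 199 med [533.2 230.8  45.5] rect [532. 230.] [59. 40.] 87.4
hand [292. 199.] 321 med [497.6  15.5  40. ] rect [498.  15.] [40. 60.] 30.0
hand [365. 209.] 340 med [ 470.1 -180.7   39.5] rect [ 470. -182.] [61. 41.] 47.8
hand [185. 271.] 166 med [307.9 299.5  61.1] rect [307. 302.] [26. 92.] 57.9
```

View pics/crop.png

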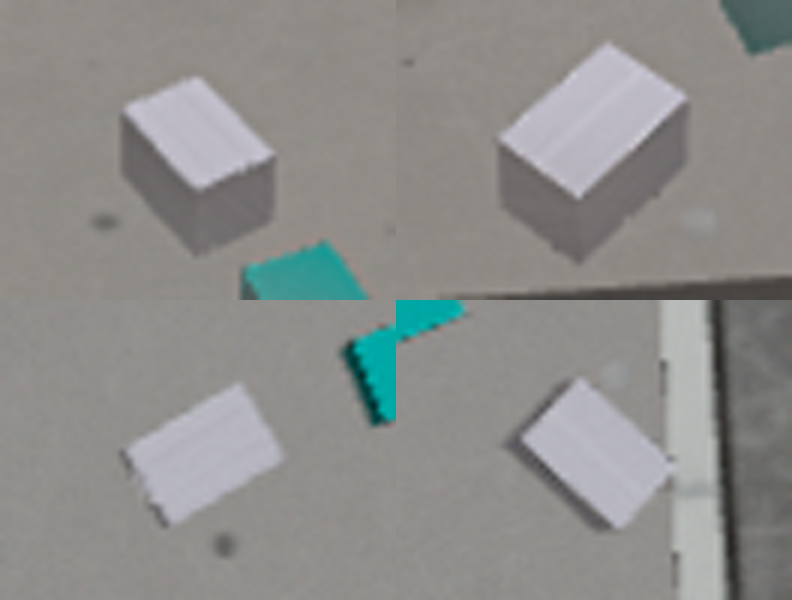

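The crop shows no hole in any visible end: A at (498,15) shows its (+x,-y) end and B at (470,-181) shows its (-x,-y) end. I'll move the wrist camera to the +y side, where both hidden ends should be visible.

Request:
{"fn": "step_arm", "kwargs": {
  "plan": [
    {"offset": [-39,-29,6],"rot": [0,0,0],"gripper": 8.5},
    {"offset": [-39,-29,6],"rot": [0,0,0],"gripper": 8.5},
    {"offset": [-39,-29,6],"rot": [0,0,0],"gripper": 8.5},
    {"offset": [-39,-29,6],"rot": [0,0,0],"gripper": 8.5},
    {"offset": [-39,-29,6],"rot": [0,0,0],"gripper": 8.5},
    {"offset": [-39,-29,6],"rot": [0,0,0],"gripper": 8.5},
    {"offset": [-39,-29,6],"rot": [0,0,0],"gripper": 8.5},
    {"offset": [-39,-29,6],"rot": [0,0,0],"gripper": 8.5},
    {"offset": [-39,-29,6],"rot": [0,0,0],"gripper": 8.5},
    {"offset": [-39,-29,6],"rot": [0,0,0],"gripper": 8.5},
    {"offset": [-39,-29,6],"rot": [0,0,0],"gripper": 8.5},
    {"offset": [-39,-29,6],"rot": [0,0,0],"gripper": 8.5}
  ]
}}

```text
time_s: 1.3
eef_pos: [438.3, 122.7, 243.5]
ee_rot: [-0.001, 0.135, 0.991, 0.0]
force: [0.2, 0.5, 0.6]
grip_width: 0.992
grip_force: 0.0
```

```bash
python3 - <<'E'
from h import *
s=sense();print(s["time_s"],s["joints"].round(3),s["eef_pos"],s["ee_rot"].round(3))
c=capture("wrist");print(foc(c),np.round(c["mount"],2),c["cx"],c["cy"])
save("w1",c["color"])
P=wcloud(c,s);z=P[...,2]
m=((z>36)&(z<45)&(c["depth"]>0)).astype(np.uint8)
n,l,st,ce=cv2.connectedComponentsWithStats(m)
for i in range(1,n):
    if st[i,4]>150:
        r=cv2.minAreaRect(P[l==i][:,:2].astype(np.float32)); print(ce[i].round(),st[i,4],np.round(r[0]),np.round(r[1]),round(r[2],1))
E
```

```text
1.3 [ 0.014  0.222  1.785  0.     1.136 -1.286] [438.33218576 122.65446779 243.49169133] [-0.001  0.135  0.991  0.   ]
297.3186396354542 [[  0.    -0.95  -0.32  83.32]
 [  1.     0.    -0.    -0.6 ]
 [  0.    -0.32   0.95 -70.5 ]
 [  0.     0.     0.     1.  ]] 257.07500112373083 195.66027392197316
[427.  29.] 193 [320. 332.] [ 2. 69.] 49.2
[490.  33.] 241 [332. 429.] [83.  3.] 49.0
[403.  85.] 187 [373. 288.] [13. 51.] 64.0
[250. 120.] 2771 [375. 132.] [40. 61.] 89.3
[465. 148.] 250 [460. 361.] [154.  17.] 49.3
[504. 135.] 176 [450. 427.] [ 4. 55.] 49.3
[ 10. 159.] 288 [ 318. -164.] [ 12. 100.] 88.8
[357. 235.] 546 [521. 210.] [28. 76.] 17.1
[185. 255.] 1042 [494.  18.] [41. 53.] 29.7
[ 47. 266.] 838 [ 468. -181.] [60. 42.] 46.6
[114. 292.] 234 [525. -92.] [11. 59.] 20.8
```

View pics/w1.png

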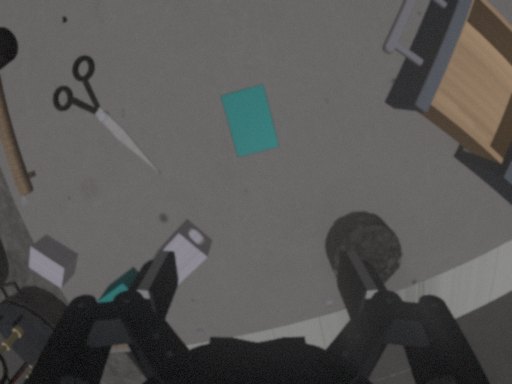

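The wrist view shows a pale round mark in the end face of A, at pixel (196,236). B's end near (62,250) looks plain. I'll confirm by depth, and measure the cabinet, drawer and handle.

```bash
cat >> h.py <<'E'
def wantmove(pos,Rt,s=None):  # offset cm, rotvec deg in tool axes
    s=s or sense();q=s["ee_rot"];R0=R.from_quat([q[1],q[2],q[3],q[0]])
    return (R0.inv().apply(np.array(pos)-s["eef_pos"])/10).round(2),(R0.inv()*R.from_matrix(Rt)).as_rotvec(degrees=True).round(1)
def down(yaw): # tool x at world yaw(deg), z down
    c,s=np.cos(np.radians(yaw)),np.sin(np.radians(yaw)); return np.array([[c,s,0],[s,-c,0],[0,0,-1.]])
E
python3 - <<'E'
from h import *
import pickle
s=sense();c=capture("wrist");P=wcloud(c,s)
h=np.array([np.cos(np.radians(120.5)),np.sin(np.radians(120.5))])
for (u,v) in [(196,236),(194,236),(198,238),(188,229),(206,245)]:
    p=P[v,u];print("A",(u,v),p.round(1),"along axis",((p[:2]-[498,15])@h).round(1))
hB=np.array([np.cos(np.radians(47.2)),np.sin(np.radians(47.2))])
for (u,v) in [(60,248),(54,244),(66,252),(62,255)]:
    p=P[v,u];print("B",(u,v),p.round(1),((p[:2]-[469,-181])@hB).round(1),((p[:2]-[469,-181])@[-hB[1],hB[0]]).round(1))
# cabinet frame
a,b=pickle.load(open("ab.pkl","rb"));Q=cloud(a)
t=np.radians(49.3);ex=np.array([np.cos(t),np.sin(t)]);ey=np.array([-ex[1],ex[0]])
o=np.array([465,484])
for nm,PP in(("top",Q),("wrist",P)):
    q=PP.reshape(-1,3);d=q[:,:2]-o;X=d@ex;Y=d@ey;Z=q[:,2]
    k=(abs(Y)<150)&(X>-300)&(X<150)
    f=lambda m:[np.percentile(w[k&m],[1,50,99]).round(0).tolist() for w in(X,Y,Z)] if (k&m).sum()>20 else None
    print(nm,"cabtop",f((Z>90)&(Z<100)));print(" floor",f((Z>17)&(Z<27)&(X>-210)));print(" rim",f((Z>62)&(Z<80)&(X<-80)));print(" handle",f((X<-218)&(Z>25)&(X>-260)&(Y<80)))
for v,cmd in((b,"s"),):
    pass
for yaw in(47.2,-132.8,137.2,-42.8): print(yaw,wantmove([469,-181,200],down(yaw)))
E
```

```text
A (196, 236) [484.9  36.5  10.1] along axis 25.2
A (194, 236) [484.4  34.1   9.9] along axis 23.4
A (198, 238) [487.3  38.4  11.5] along axis 25.6
A (188, 229) [470.9  33.5  18.4] along axis 29.7
A (206, 245) [493.4  47.9  21.9] along axis 30.7
B (60, 248) [ 457.2 -165.2   11.1] 3.6 19.4
B (54, 244) [ 449.2 -172.2   11.8] -7.0 20.5
B (66, 252) [ 464.9 -157.3   11.4] 14.6 19.1
B (62, 255) [ 464.8 -159.3   19.6] 13.1 17.8
top cabtop [[-81.0, 0.0, 82.0], [-83.0, 1.0, 83.0], [90.0, 95.0, 99.0]]
 floor [[-182.0, -125.0, 119.0], [-84.0, 2.0, 64.0], [17.0, 22.0, 27.0]]
 rim [[-246.0, -188.0, -81.0], [-80.0, 6.0, 75.0], [62.0, 72.0, 80.0]]
 handle [[-248.0, -241.0, -218.0], [-45.0, 1.0, 45.0], [53.0, 61.0, 66.0]]
wrist cabtop [[-85.0, -82.0, -64.0], [-85.0, -77.0, -56.0], [90.0, 95.0, 97.0]]
 floor [[-210.0, -114.0, -52.0], [-84.0, 2.0, 65.0], [18.0, 22.0, 26.0]]
 rim [[-248.0, -189.0, -82.0], [-83.0, -36.0, 70.0], [62.0, 72.0, 80.0]]
 handle [[-250.0, -244.0, -219.0], [-46.0, -25.0, 34.0], [57.0, 62.0, 64.0]]
47.2 (array([-11.07, -28.56,   4.38]), array([ -0. ,  -0. , 117.5]))
-132.8 (array([-11.07, -28.56,   4.38]), array([  0. ,  -0. , -62.5]))
137.2 (array([-11.07, -28.56,   4.38]), array([-0. , -0. , 27.5]))
-42.8 (array([-11.07, -28.56,   4.38]), array([   0. ,   -0. , -152.5]))
```

A has the recess, with points behind its end plane, so A is the bored block with its hole toward yaw 120.5°. B is the solid one. I'll move over B.

Request:
{"fn": "step_arm", "kwargs": {
  "plan": [
    {"offset": [-11.1,-28.6,6],"rot": [0,0,117.5],"gripper": 8.5},
    {"offset": [-11.1,-28.6,6],"rot": [0,0,117.5],"gripper": 8.5},
    {"offset": [-11.1,-28.6,6],"rot": [0,0,117.5],"gripper": 8.5},
    {"offset": [-11.1,-28.6,6],"rot": [0,0,117.5],"gripper": 8.5},
    {"offset": [-11.1,-28.6,6],"rot": [0,0,117.5],"gripper": 8.5},
    {"offset": [-11.1,-28.6,6],"rot": [0,0,117.5],"gripper": 8.5},
    {"offset": [-11.1,-28.6,6],"rot": [0,0,117.5],"gripper": 8.5},
    {"offset": [-11.1,-28.6,6],"rot": [0,0,117.5],"gripper": 8.5},
    {"offset": [-11.1,-28.6,6],"rot": [0,0,117.5],"gripper": 8.5},
    {"offset": [-11.1,-28.6,6],"rot": [0,0,117.5],"gripper": 8.5},
    {"offset": [-11.1,-28.6,6],"rot": [0,0,117.5],"gripper": 8.5},
    {"offset": [-11.1,-28.6,6],"rot": [0,0,117.5],"gripper": 8.5}
  ]
}}

```text
time_s: 2.6
eef_pos: [469.7, -180.8, 184.2]
ee_rot: [0.0, 0.861, 0.509, 0.0]
force: [0.7, 0.5, -0.7]
grip_width: 0.995
grip_force: 0.0
```

```bash
python3 - <<'E'
from h import *
s=sense();print(s["joints"].round(2),s["eef_pos"]);c=capture("wrist")
P=wcloud(c,s);z=P[...,2]
m=((z>36)&(z<45)&(c["depth"]>0)).astype(np.uint8)
n,l,st,ce=cv2.connectedComponentsWithStats(m)
for i in range(1,n):
    if st[i,4]>300:
        r=cv2.minAreaRect(P[l==i][:,:2].astype(np.float32)); print(ce[i].round(),st[i,4],np.round(r[0]),np.round(r[1]),round(r[2],1))
print(wantmove([469,-181,80],down(47.2),s))
E
```

```text
[-0.6   0.4   1.72  0.    1.03 -0.1 ] [ 469.72160204 -180.79301515  184.19968004]
[282.  55.] 4491 [539. -89.] [40. 61.] 21.0
[258. 206.] 3705 [ 469. -182.] [61. 40.] 46.5
[ 80. 278.] 1498 [ 272. -149.] [186.  70.] 8.5
(array([-0.05, -0.06, 10.42]), array([ 0., -0., 14.]))
```

Request:
{"fn": "step_arm", "kwargs": {
  "plan": [
    {"offset": [-0.1,-0.1,3],"rot": [0,0,7.5],"gripper": 8.5},
    {"offset": [-0.1,-0.1,6],"rot": [0,0,14.4],"gripper": 8.5},
    {"offset": [-0.1,-0.1,9],"rot": [0,0,14.4],"gripper": 8.5},
    {"offset": [-0.1,-0.1,10.4],"rot": [0,0,14.4],"gripper": 8.5},
    {"offset": [-0.1,-0.1,10.4],"rot": [0,0,14.4],"gripper": 8.5},
    {"offset": [-0.1,-0.1,10.4],"rot": [0,0,14.4],"gripper": 2},
    {"offset": [-0.1,-0.1,10.4],"rot": [0,0,14.4],"gripper": 2},
    {"offset": [-0.1,-0.1,10.4],"rot": [0,0,14.4],"gripper": 2},
    {"offset": [-0.1,-0.1,10.4],"rot": [0,0,14.4],"gripper": 2},
    {"offset": [-0.1,-0.1,10.4],"rot": [0,0,14.4],"gripper": 2},
    {"offset": [-0.1,-0.1,10.4],"rot": [0,0,14.4],"gripper": 2},
    {"offset": [-0.1,-0.1,10.4],"rot": [0,0,14.4],"gripper": 2}
  ],
  "squeeze": 50
}}

```text
time_s: 3.85
eef_pos: [468.6, -182.8, 81.0]
ee_rot: [0.001, 0.917, 0.399, 0.001]
force: [-0.6, 1.7, 6.7]
grip_width: 0.46
grip_force: 51.3
```

```bash
python3 - <<'E'
from h import *
s=sense();print(s["grip_width"],s["grip_force"])
t=np.radians(49.3);ex=np.array([np.cos(t),np.sin(t)]);ey=np.array([-ex[1],ex[0]])
p=np.array([465,484])-140*ex+1*ey;print(p)
print(wantmove([*p,250],down(49.3),s))
E
```

```text
0.46042429929712164 51.34661793708801
[372.94808913 378.51329134]
(array([ 34.61, -45.19, -16.96]), array([ 0.1, -0. , -2.2]))
```

Request:
{"fn": "step_arm", "kwargs": {
  "plan": [
    {"offset": [0,0,-4],"rot": [0,0,0],"gripper": 2},
    {"offset": [0,0,-9],"rot": [0,0,0],"gripper": 2},
    {"offset": [2,-3,-14],"rot": [0,0,0],"gripper": 2},
    {"offset": [5,-6,-17],"rot": [0,0,0],"gripper": 2},
    {"offset": [8,-10,-17],"rot": [0,0,0],"gripper": 2},
    {"offset": [11,-14,-17],"rot": [0,0,0],"gripper": 2},
    {"offset": [14,-18,-17],"rot": [0,0,0],"gripper": 2},
    {"offset": [17,-22,-17],"rot": [0,0,-1],"gripper": 2},
    {"offset": [20,-26,-17],"rot": [0,0,-2.2],"gripper": 2},
    {"offset": [23,-30,-17],"rot": [0,0,-2.2],"gripper": 2},
    {"offset": [26,-34,-17],"rot": [0,0,-2.2],"gripper": 2},
    {"offset": [29,-38,-17],"rot": [0,0,-2.2],"gripper": 2}
  ]
}}

```text
time_s: 5.05
eef_pos: [388.3, 280.1, 250.2]
ee_rot: [0.0, 0.909, 0.417, 0.0]
force: [0.9, -0.0, -2.1]
grip_width: 0.461
grip_force: 52.3
```

```bash
python3 - <<'E'
from h import *
s=sense();print(s["grip_width"],s["grip_force"],s["joints"].round(2))
print(wantmove([372.9,378.5,250],down(49.3),s),wantmove([372.9,378.5,106],down(49.3),s))
E
```

```text
0.46131194641948403 52.26006746292114 [ 0.38  0.26  1.71 -0.    1.17  1.09]
(array([ 6.46, -7.58,  0.02]), array([ 0., -0., -0.])) (array([ 6.45, -7.59, 14.42]), array([ 0., -0., -0.]))
```

Request:
{"fn": "step_arm", "kwargs": {
  "plan": [
    {"offset": [3,-4,0],"rot": [0,0,0],"gripper": 2},
    {"offset": [5.6,-7.2,3],"rot": [0,0,0],"gripper": 2},
    {"offset": [5.6,-7.2,6],"rot": [0,0,0],"gripper": 2},
    {"offset": [5.6,-7.2,6],"rot": [0,0,0],"gripper": 2},
    {"offset": [5.6,-7.2,6],"rot": [0,0,0],"gripper": 2}
  ]
}}

```text
time_s: 5.55
eef_pos: [371.5, 367.3, 190.6]
ee_rot: [0.0, 0.909, 0.417, -0.0]
force: [0.8, -0.2, -2.6]
grip_width: 0.462
grip_force: 51.9
```

```bash
python3 - <<'E'
from h import *
s=sense();c=capture("wrist");save("w2",c["color"]);P=wcloud(c,s)
print(s["eef_pos"],wantmove([372.9,378.5,104],down(49.3),s))
t=np.radians(49.3);ex=np.array([np.cos(t),np.sin(t)]);ey=np.array([-ex[1],ex[0]])
d=P[...,:2]-[465,484];X=d@ex;Y=d@ey;Z=P[...,2]
# inner walls: floor extents per row
k=(Z>18)&(Z<27)&(X>-200)&(X<-90)&(abs(Y)<90)
print(np.percentile(X[k],[.5,99.5]),np.percentile(Y[k],[.5,99.5]))
k=(Z>50)&(Z<80)&(X<-215)&(X>-270)&(abs(Y)<70);print("handle",k.sum(),np.percentile(X[k],[2,98]),np.percentile(Y[k],[2,98]),np.percentile(Z[k],[2,50,98]))
E
```

```text
[371.48213998 367.26157411 190.6395555 ] (array([ 0.95, -0.63,  8.66]), array([ 0.,  0., -0.]))
[-187.89073499  -90.4933458 ] [-63.29360101  64.63231216]
handle 22 [-246.39278109 -239.73184931] [-41.31905125  32.24413825] [59.97717543 62.85186583 64.1550034 ]
```

View pics/w2.png

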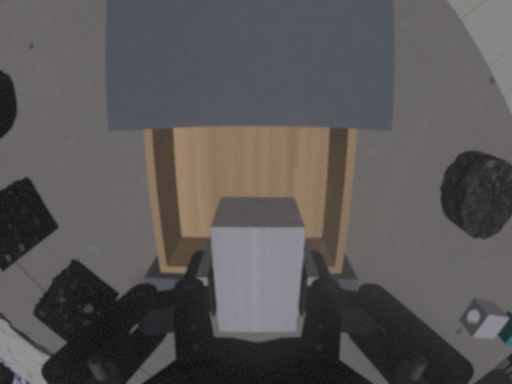

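The block is centred over the drawer, at pixels (258,265), with the drawer walls at columns 155 and 345. I'll lower and release it.

Request:
{"fn": "step_arm", "kwargs": {
  "plan": [
    {"offset": [0.9,-0.6,1],"rot": [0,0,0],"gripper": 2},
    {"offset": [0.9,-0.6,4],"rot": [0,0,0],"gripper": 2},
    {"offset": [0.9,-0.6,7],"rot": [0,0,0],"gripper": 2},
    {"offset": [0.9,-0.6,8],"rot": [0,0,0],"gripper": 2},
    {"offset": [0.9,-0.6,8.6],"rot": [0,0,0],"gripper": 2},
    {"offset": [0.9,-0.6,8.6],"rot": [0,0,0],"gripper": 2},
    {"offset": [0.9,-0.6,8.6],"rot": [0,0,0],"gripper": 6},
    {"offset": [0.9,-0.6,8.6],"rot": [0,0,0],"gripper": 6},
    {"offset": [0.9,-0.6,8.6],"rot": [0,0,0],"gripper": 6},
    {"offset": [0.9,-0.6,8.6],"rot": [0,0,0],"gripper": 6},
    {"offset": [0.9,-0.6,4.6],"rot": [0,0,0],"gripper": 6},
    {"offset": [0.9,-0.6,0],"rot": [0,0,0],"gripper": 6}
  ]
}}

```text
time_s: 6.8
eef_pos: [372.1, 377.9, 190.0]
ee_rot: [0.0, 0.909, 0.417, -0.002]
force: [0.6, -0.4, 1.0]
grip_width: 0.705
grip_force: 0.0
```

```bash
python3 - <<'E'
from h import *
s=sense();c=capture("wrist");P=wcloud(c,s)
t=np.radians(49.3);ex=np.array([np.cos(t),np.sin(t)]);ey=np.array([-ex[1],ex[0]])
d=P[...,:2]-[465,484];X=d@ex;Y=d@ey;Z=P[...,2]
print(s["eef_pos"],s["grip_width"])
k=(Z>56)&(Z<67)&(X>-175)&(X<-90)&(abs(Y)<55)
print(k.sum(),np.percentile(X[k],[1,99]),np.percentile(Y[k],[1,99]),np.median(Z[k]))
o=np.array([465,484])
for x in(-290,): 
  p=o+x*ex+0*ey;print(p);print(wantmove([*p,220],down(49.3),s),wantmove([*p,125],down(49.3),s))
E
```

```text
[372.08318339 377.90292327 190.0398321 ] 0.7046984179577905
4315 [-168.35665118 -109.34336628] [-17.83402742  20.71103654] 62.49374630318661
[275.89146289 264.1410425 ]
(array([-14.91,   0.13,  -2.95]), array([-0.1,  0.2, -0. ])) (array([-14.88,   0.14,   6.55]), array([-0.1,  0.2, -0. ]))
```

Request:
{"fn": "step_arm", "kwargs": {
  "plan": [
    {"offset": [-3,0,-3],"rot": [0,0,0],"gripper": 0},
    {"offset": [-7,0,-3],"rot": [0,0,0],"gripper": 0},
    {"offset": [-11,0,-3],"rot": [0,0,0],"gripper": 0},
    {"offset": [-15,0.1,-1],"rot": [0,0,0],"gripper": 0},
    {"offset": [-15,0.1,2],"rot": [0,0,0],"gripper": 0},
    {"offset": [-15,0.1,5],"rot": [0,0,0],"gripper": 0},
    {"offset": [-15,0.1,7.5],"rot": [0,0,0],"gripper": 0},
    {"offset": [-15,0.1,7.5],"rot": [0,0,0],"gripper": 0},
    {"offset": [-15,0.1,7.5],"rot": [0,0,0],"gripper": 0}
  ]
}}

```text
time_s: 7.75
eef_pos: [275.8, 264.2, 115.5]
ee_rot: [-0.0, 0.909, 0.417, 0.0]
force: [-0.8, 0.2, -0.3]
grip_width: 0.002
grip_force: 0.0
```

Request:
{"fn": "step_arm", "kwargs": {
  "plan": [
    {"offset": [1,0,0],"rot": [0,0,0],"gripper": 0},
    {"offset": [2,0,0],"rot": [0,0,0],"gripper": 0},
    {"offset": [3,0,0],"rot": [0,0,0],"gripper": 0},
    {"offset": [4,0,0],"rot": [0,0,0],"gripper": 0},
    {"offset": [5,0,0],"rot": [0,0,0],"gripper": 0},
    {"offset": [6,0,0],"rot": [0,0,0],"gripper": 0},
    {"offset": [7,0,0],"rot": [0,0,0],"gripper": 0},
    {"offset": [8,0,0],"rot": [0,0,0],"gripper": 0},
    {"offset": [9,0,0],"rot": [0,0,0],"gripper": 0},
    {"offset": [9,0,0],"rot": [0,0,0],"gripper": 0}
  ]
}}

```text
time_s: 8.75
eef_pos: [335.1, 333.1, 114.9]
ee_rot: [-0.0, 0.909, 0.417, 0.001]
force: [0.3, -0.4, -0.2]
grip_width: -0.001
grip_force: 0.0
```

```bash
python3 - <<'E'
from h import *
s=sense();c=capture("wrist");P=wcloud(c,s)
t=np.radians(49.3);ex=np.array([np.cos(t),np.sin(t)]);ey=np.array([-ex[1],ex[0]])
print((s["eef_pos"][:2]-[465,484])@ex,(s["eef_pos"][:2]-[465,484])@ey,s["eef_pos"],s["force"],s["joints"].round(2))
d=P[...,:2]-[465,484];X=d@ex;Y=d@ey;Z=P[...,2]
k=(Z>66)&(Z<78)&(X<-70)&(X>-240)&(abs(Y)<80)
print("rim",k.sum(),np.percentile(X[k],[2,10,98]));k&=abs(abs(Y)-40)<30
E
```

```text
-199.1352422020114 0.036389144353537906 [335.11663855 333.05246464 114.92103058] [ 0.3187729  -0.4257159  -0.16077313] [0.53 0.45 1.86 0.   0.82 1.24]
rim 11215 [-192.803721   -129.79857551  -80.99414178]
```

```bash
python3 - <<'E'
from h import *
c=capture("wrist");save("w3",c["color"])
E
```

```text
(no output)
```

View pics/w3.png

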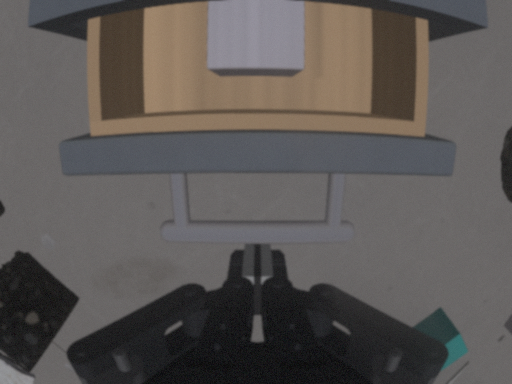

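The fingers are pushing the bar at pixel (257,240). The drawer is roughly half shut with the block inside. I'll keep pushing.

Request:
{"fn": "step_arm", "kwargs": {
  "plan": [
    {"offset": [1,0,0],"rot": [0,0,0],"gripper": 0},
    {"offset": [2,0,0],"rot": [0,0,0],"gripper": 0},
    {"offset": [3,0,0],"rot": [0,0,0],"gripper": 0},
    {"offset": [3.4,0,0],"rot": [0,0,0],"gripper": 0},
    {"offset": [3.7,0,0],"rot": [0,0,0],"gripper": 0},
    {"offset": [4,0,0],"rot": [0,0,0],"gripper": 0},
    {"offset": [4,0,0],"rot": [0,0,0],"gripper": 0}
  ]
}}

```text
time_s: 9.55
eef_pos: [360.6, 362.7, 115.0]
ee_rot: [-0.0, 0.909, 0.417, 0.0]
force: [0.4, -0.9, 0.5]
grip_width: -0.001
grip_force: 0.0
```

```bash
python3 - <<'E'
from h import *
s=sense();c=capture("wrist");save("w4",c["color"]);P=wcloud(c,s)
t=np.radians(49.3);ex=np.array([np.cos(t),np.sin(t)]);ey=np.array([-ex[1],ex[0]])
print((s["eef_pos"][:2]-[465,484])@ex,s["force"],s["force"][:2]@ex)
d=P[...,:2]-[465,484];X=d@ex;Y=d@ey;Z=P[...,2]
for lo,hi in((66,78),(88,100)):
  k=(Z>lo)&(Z<hi)&(X<-20)&(X>-160)&(abs(abs(Y)-50)<25);print(lo,k.sum(),np.percentile(X[k],[1,5,50,95]) if k.sum() else "")
E
```

```text
-160.06152037543865 [ 0.35530263 -0.888501    0.52578268] -0.44191084087339255
66 4016 [-94.40928134 -94.21441378 -90.87713251 -86.2942154 ]
88 31838 [-149.24560154  -82.13354288  -63.51563024  -43.43646047]
```

View pics/w4.png

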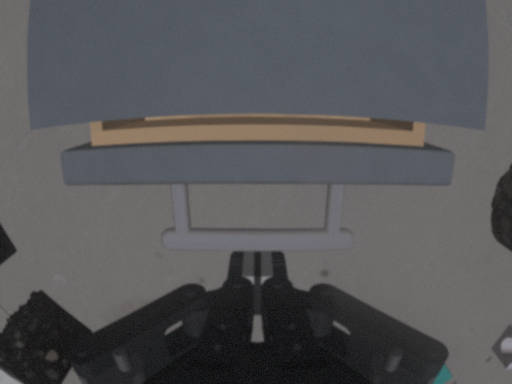

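About 15 mm remains.

Request:
{"fn": "step_arm", "kwargs": {
  "plan": [
    {"offset": [0.6,0,0],"rot": [0,0,0],"gripper": 0},
    {"offset": [1,0,0],"rot": [0,0,0],"gripper": 0},
    {"offset": [1.2,0,0],"rot": [0,0,0],"gripper": 0},
    {"offset": [1.2,0,0],"rot": [0,0,0],"gripper": 0}
  ]
}}

```text
time_s: 10.0
eef_pos: [368.1, 371.6, 114.8]
ee_rot: [0.0, 0.909, 0.417, -0.0]
force: [-1.7, -2.6, 1.6]
grip_width: 0.003
grip_force: 1.3
```

Request:
{"fn": "step_arm", "kwargs": {
  "plan": [
    {"offset": [0.2,0,0],"rot": [0,0,0],"gripper": 0},
    {"offset": [0.2,0,0],"rot": [0,0,0],"gripper": 0}
  ]
}}

```text
time_s: 10.2
eef_pos: [368.4, 372.0, 114.7]
ee_rot: [0.001, 0.909, 0.417, -0.003]
force: [-7.0, -10.3, 8.3]
grip_width: 0.004
grip_force: 6.5
```

Request:
{"fn": "step_arm", "kwargs": {
  "plan": [
    {"offset": [0.2,0,0],"rot": [0,0,0],"gripper": 0},
    {"offset": [0.2,0,0],"rot": [0,0,0],"gripper": 0}
  ]
}}

```text
time_s: 10.4
eef_pos: [368.7, 372.4, 114.6]
ee_rot: [0.002, 0.909, 0.417, -0.005]
force: [-12.1, -20.9, 16.7]
grip_width: 0.002
grip_force: 11.9
```

Request:
{"fn": "step_arm", "kwargs": {
  "plan": [
    {"offset": [0.2,0,0],"rot": [0,0,0],"gripper": 0},
    {"offset": [0.2,0,0],"rot": [0,0,0],"gripper": 0}
  ]
}}

```text
time_s: 10.6
eef_pos: [369.0, 372.8, 114.5]
ee_rot: [0.003, 0.909, 0.417, -0.007]
force: [-18.3, -28.9, 23.9]
grip_width: -0.003
grip_force: 17.5
```

The force is rising against a stop. I'll back off and check.

Request:
{"fn": "step_arm", "kwargs": {
  "plan": [
    {"offset": [-1,0,0],"rot": [0,0,0],"gripper": 0},
    {"offset": [-4,0,0],"rot": [0,0,0],"gripper": 0},
    {"offset": [-8,0,0],"rot": [0,0,0],"gripper": 0},
    {"offset": [-8,0,-4],"rot": [0,0,0],"gripper": 8.5},
    {"offset": [-8,0,-9],"rot": [0,0,0],"gripper": 8.5},
    {"offset": [-8,0,-12],"rot": [0,0,0],"gripper": 8.5},
    {"offset": [-8,0,-12],"rot": [0,0,0],"gripper": 8.5}
  ]
}}

```text
time_s: 11.3
eef_pos: [321.2, 316.4, 238.9]
ee_rot: [-0.0, 0.909, 0.417, 0.005]
force: [0.8, -0.8, -0.4]
grip_width: 0.679
grip_force: 0.0
```

```bash
python3 - <<'E'
from h import *
s=sense();c=capture("wrist");save("w5",c["color"]);P=wcloud(c,s)
t=np.radians(49.3);ex=np.array([np.cos(t),np.sin(t)]);ey=np.array([-ex[1],ex[0]])
d=P[...,:2]-[465,484];X=d@ex;Y=d@ey;Z=P[...,2]
print("front/cab gap: ")
for y in(-60,-30,30,60):
  k=(abs(Y-y)<4)&(X<-60)&(X>-120)&(Z>30);i=np.argsort(X[k]);print(y,[(int(a),int(b)) for a,b in zip(X[k][i][::12],Z[k][i][::12])][:14])
print(s["joints"].round(2))
for yaw in(120.5,-59.5):print(wantmove([497,15.5,190],down(yaw),s))
E
```

```text
front/cab gap: 
-60 [(-98, 64), (-98, 49), (-98, 39), (-98, 76), (-98, 30), (-98, 80), (-98, 31), (-97, 81), (-97, 64), (-96, 83), (-95, 83), (-95, 83), (-94, 82), (-93, 82)]
-30 [(-119, 60), (-117, 61), (-114, 58), (-112, 58), (-109, 58), (-106, 61), (-103, 59), (-101, 60), (-98, 59), (-98, 54), (-98, 80), (-98, 34), (-98, 39), (-98, 61)]
30 [(-119, 61), (-114, 60), (-109, 59), (-104, 59), (-99, 59), (-98, 68), (-98, 73), (-98, 57), (-98, 73), (-98, 57), (-98, 57), (-97, 72), (-97, 79), (-97, 81)]
60 [(-98, 36), (-98, 56), (-98, 57), (-98, 82), (-98, 75), (-97, 78), (-97, 68), (-97, 47), (-97, 82), (-96, 81), (-95, 82), (-94, 81), (-93, 82), (-92, 80)]
[0.52 0.21 1.81 0.   1.11 1.23]
(array([-11.37,  32.94,   4.89]), array([  0.5,  -0.3, -71.2]))
(array([-11.37,  32.94,   4.89]), array([ -0.4,  -0.5, 108.8]))
```

View pics/w5.png

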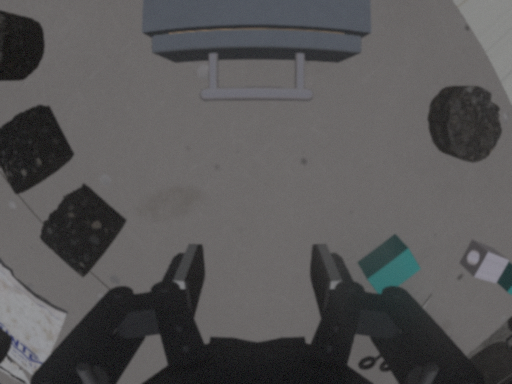

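The drawer front sits flush against the cabinet: front face at X=-98 on both sides, and the bar has moved about 110 mm. Now the bored block at (487,262).

Request:
{"fn": "step_arm", "kwargs": {
  "plan": [
    {"offset": [-2,4,0],"rot": [0,0,-8],"gripper": 8.5},
    {"offset": [-3,8,0],"rot": [0,0,-16],"gripper": 8.5},
    {"offset": [-4,12,0],"rot": [0,0,-24],"gripper": 8.5},
    {"offset": [-6,16,1],"rot": [0,0,-32],"gripper": 8.5},
    {"offset": [-7,20,2],"rot": [0,0,-40],"gripper": 8.5},
    {"offset": [-8,24,3],"rot": [0,0,-48],"gripper": 8.5},
    {"offset": [-10,28,4],"rot": [0,0,-56],"gripper": 8.5},
    {"offset": [-11.4,32.9,4.9],"rot": [0,0,-64],"gripper": 8.5},
    {"offset": [-11.4,32.9,4.9],"rot": [0,0,-71],"gripper": 8.5},
    {"offset": [-11.4,32.9,4.9],"rot": [0,0,-71],"gripper": 8.5},
    {"offset": [-11.4,32.9,4.9],"rot": [0,0,-71],"gripper": 8.5}
  ]
}}

```text
time_s: 12.45
eef_pos: [494.5, 14.1, 184.4]
ee_rot: [-0.001, 0.498, 0.867, -0.0]
force: [-0.5, 0.2, 0.2]
grip_width: 0.996
grip_force: 0.0
```

```bash
python3 - <<'E'
from h import *
s=sense();print(s["joints"].round(2),s["eef_pos"]);c=capture("wrist")
P=wcloud(c,s);z=P[...,2]
m=((z>36)&(z<45)&(c["depth"]>0)).astype(np.uint8)
n,l,st,ce=cv2.connectedComponentsWithStats(m)
for i in range(1,n):
    if st[i,4]>500:
        r=cv2.minAreaRect(P[l==i][:,:2].astype(np.float32)); print(ce[i].round(),st[i,4],np.round(r[0]),np.round(r[1]),round(r[2],1))
print(wantmove([497,15.5,78],down(120.5),s))
E
```

```text
[-0.21  0.38  1.74  0.    1.02 -0.74] [494.48242072  14.14497215 184.38485259]
[203.  12.] 1839 [381. 117.] [68. 30.] 26.1
[414.  36.] 955 [536. 194.] [30. 76.] 58.5
[261. 207.] 3746 [496.  14.] [40. 61.] 30.4
[246. 314.] 2025 [539. -88.] [40. 62.] 21.2
(array([-0.03,  0.3 , 10.64]), array([-0.1, -0.1, -0.3]))
```

Request:
{"fn": "step_arm", "kwargs": {
  "plan": [
    {"offset": [0,0.2,3],"rot": [0,0,0],"gripper": 8.5},
    {"offset": [0,0.2,6],"rot": [0,0,0],"gripper": 8.5},
    {"offset": [0,0.2,9],"rot": [0,0,0],"gripper": 8.5},
    {"offset": [0,0.2,10.5],"rot": [0,0,0],"gripper": 8.5},
    {"offset": [0,0.2,10.5],"rot": [0,0,0],"gripper": 2},
    {"offset": [0,0.2,10.5],"rot": [0,0,0],"gripper": 2},
    {"offset": [0,0.2,10.5],"rot": [0,0,0],"gripper": 2},
    {"offset": [0,0.2,10.5],"rot": [0,0,0],"gripper": 2},
    {"offset": [0,0.2,10.5],"rot": [0,0,0],"gripper": 2},
    {"offset": [0,0.2,10.5],"rot": [0,0,0],"gripper": 2},
    {"offset": [0,0.2,10.5],"rot": [0,0,0],"gripper": 2}
  ],
  "squeeze": 60
}}

```text
time_s: 13.6
eef_pos: [497.0, 15.5, 82.1]
ee_rot: [0.001, 0.498, 0.867, 0.0]
force: [-0.5, 0.6, 6.6]
grip_width: 0.456
grip_force: 61.5
```

Request:
{"fn": "step_arm", "kwargs": {
  "plan": [
    {"offset": [0,0,-4],"rot": [0,0,0],"gripper": 2},
    {"offset": [0,0,-8],"rot": [0,0,0],"gripper": 2},
    {"offset": [0,0,-12],"rot": [0,0,8],"gripper": 2},
    {"offset": [0,0,-16],"rot": [0,0,16],"gripper": 2},
    {"offset": [0,0,-20],"rot": [0,0,24],"gripper": 2},
    {"offset": [0,0,-22],"rot": [0,0,32],"gripper": 2},
    {"offset": [0,0,-22],"rot": [0,0,40],"gripper": 2},
    {"offset": [0,0,-22],"rot": [0,0,42],"gripper": 2},
    {"offset": [0,0,-22],"rot": [0,0,42],"gripper": 2}
  ]
}}

```text
time_s: 14.5
eef_pos: [496.3, 15.6, 301.2]
ee_rot: [0.0, 0.776, 0.631, 0.0]
force: [0.6, -0.2, -2.4]
grip_width: 0.465
grip_force: 61.8
```

Request:
{"fn": "step_arm", "kwargs": {
  "plan": [
    {"offset": [0,0,0],"rot": [0,8,0],"gripper": 2},
    {"offset": [0,0,0],"rot": [0,16,0],"gripper": 2},
    {"offset": [0,0,0],"rot": [0,20,0],"gripper": 2},
    {"offset": [0,0,0],"rot": [0,20,0],"gripper": 2}
  ]
}}

```text
time_s: 14.9
eef_pos: [496.2, 14.6, 300.6]
ee_rot: [-0.11, 0.764, 0.621, 0.135]
force: [-1.4, -0.3, -2.1]
grip_width: 0.463
grip_force: 61.7
```

```bash
python3 - <<'E'
from h import *
s=sense();print(s["joints"].round(2),s["eef_pos"],s["grip_width"],s["grip_force"])
E
```

```text
[-0.34  0.24  1.63  0.36  1.33 -0.23] [496.24471994  14.60817685 300.56102336] 0.46310047559639184 61.70720838010311
```

q4 is rising in the sense with range to spare, so I'll continue the turn.

Request:
{"fn": "step_arm", "kwargs": {
  "plan": [
    {"offset": [0,0,0],"rot": [0,8,0],"gripper": 2},
    {"offset": [0,0,0],"rot": [0,16,0],"gripper": 2},
    {"offset": [0,0,0],"rot": [0,24,0],"gripper": 2},
    {"offset": [0,0,0],"rot": [0,32,0],"gripper": 2},
    {"offset": [0,0,0],"rot": [0,40,0],"gripper": 2},
    {"offset": [0,0,0],"rot": [0,48,0],"gripper": 2},
    {"offset": [0,0,0],"rot": [0,56,0],"gripper": 2},
    {"offset": [0,0,0],"rot": [0,64,0],"gripper": 2},
    {"offset": [0,0,0],"rot": [0,70,0],"gripper": 2},
    {"offset": [0,0,0],"rot": [0,70,0],"gripper": 2},
    {"offset": [0,0,0],"rot": [0,70,0],"gripper": 2},
    {"offset": [0,0,0],"rot": [0,70,0],"gripper": 2}
  ]
}}

```text
time_s: 16.1
eef_pos: [496.6, 15.8, 301.4]
ee_rot: [-0.445, 0.549, 0.448, 0.548]
force: [0.6, 1.2, -2.4]
grip_width: 0.456
grip_force: 61.9
```

```bash
python3 - <<'E'
from h import *
s=sense();q=s["ee_rot"];Rt=R.from_quat([q[1],q[2],q[3],q[0]]).as_matrix()
print(s["joints"].round(2),s["dq"].round(3),s["grip_force"],"tool x",Rt[:,0].round(3),"z",Rt[:,2].round(3))
print("grasp",s["eef_pos"]+54*Rt[:,2])
a=capture("top");b=capture("side")
P=cloud(a);t=np.radians(49.3);ex=np.array([np.cos(t),np.sin(t)]);ey=np.array([-ex[1],ex[0]])
d=P[...,:2]-[465,484];X=d@ex;Y=d@ey;Z=P[...,2]
H,S,V=cv2.split(cv2.cvtColor(a["color"],cv2.COLOR_RGB2HSV))
k=(H<25)&(S>60)&(X>-200)&(X<0)&(abs(Y)<80);print("wood px",k.sum(), X[k].round(0)[:10])
k=(X<-100)&(X>-200)&(abs(Y)<40)&(Z>50)&(Z<70);print("handle X",np.percentile(X[k],[2,98]))
f=foc(a);g=s["eef_pos"]+54*Rt[:,2]
def px(c,p):
    q=R.from_rotvec(np.ravel(c["rvec"])).apply(p)+np.ravel(c["tvec"]);return int(c["cx"]+foc(c)*q[0]/q[2]),int(c["cy"]+foc(c)*q[1]/q[2])
o=[]
for c,p in((a,g),(b,g),(a,[400,410,80])):
    u,v=px(c,np.array(p,float));o.append(cv2.resize(c["color"][max(v-35,0):v+35,max(u-35,0):u+35],(260,260),interpolation=cv2.INTER_CUBIC))
save("fin",np.hstack(o))
E
```

```text
[-0.58  0.47  1.82  1.31  1.85 -0.75] [-0.003 -0.002  0.003  0.009  0.006 -0.003] 61.91751278936863 tool x [-0.001  0.004  1.   ] z [ 0.202  0.979 -0.004]
grasp [507.47525837  68.68321935 301.17453087]
wood px 0 []
handle X [-136.83047559 -100.9716777 ]
```

View pics/fin.png

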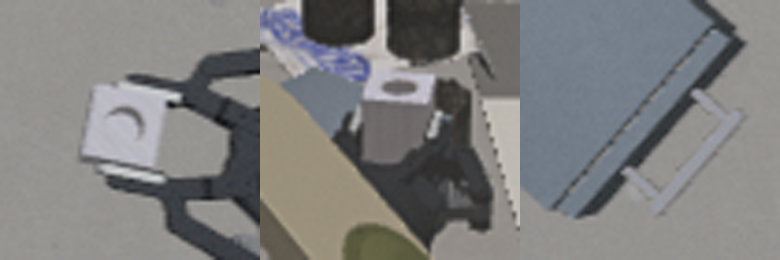

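The final crops show the hole facing up, at (125,120) from the top and (398,88) from the side. The drawer is shut with only a thin seam and no wood showing. Handing in.

```bash
python3 -c "
from rig import *
print(finish_job())"
```

```text
the job is handed in; nothing more can be done
None
```

I handed the job in at about 16 s of the 58 s allowed. The solid block is in the shut drawer, and the bored block is held still about 0.30 m above the worktop with its hole straight up. The core and dowel were not touched. The hand-in returned no verdict.

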